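Cover a bearing ring and lock the strap clamp over it

TASK

Gently set the loose cover that matches the bearing ring in the fixture onto the ring's rim, so that it sits seated and level, and let go of it. Then take the round knob on the fixture's sliding strap leg, slide the leg toward the ring until its scribed length mark lines up with the index marks on the guide, and, while gripping the knob and keeping the leg on the mark, turn your grip about the knob so that the fingers sweep the cam lever round to its fully closed stop. Finish still gripping the knob with the leg on its mark and the lever closed (do not let go), and leave the other things on the bench where they are.

Things in the scene. Friction and masses are not known exactly. Their poses are not given: they have to be found in the camera images.
- fixture: Clamping fixture fixed to the bench, dark base plate 300 x 110 x 12 mm. Origin on the bench at its middle; z up; +x runs along the strap leg toward the ring. Bearing ring at x = +85 mm, y = 0. Two grey guide bridges at x = -66 and +12 mm, 56 mm wide, tops 74 mm above the bench; the strap slides in them along y = 0. Its place and turn vary.
- rim (a point): Centre of the mouth of the fixture's steel ring, level with the rim, 52 mm above the bench. The ring is 90 mm outside with a 74 mm bore, fixed.
- index (a point): Midway between the two black index scribes on the front guide bridge's cheeks: fixture x = +12 mm, y = 0, 74 mm above the bench.
- leg_mark (a point): Middle of the black scribed line across the strap leg's top (the length mark), 47 mm ahead (fixture +x) of the knob's axis. On the mark this line is level along fixture x with index. The strap is 126 x 32 x 10 mm, top 73 mm above the bench; its nose is 86 mm ahead of the knob's axis and passes 5 mm above the seated cover's plate.
- leg (a joint): Travel of the strap leg in m: 0 fully back, grows toward the ring, end stop at 0.075; the length mark is at 0.055. The knob's axis is at fixture x = -90 mm + travel, y = 0. Starts at 0 to 0.025, clear of the ring; about 2 N of friction, stays where it is left.
- knob: Black round knob on the strap leg, 44 mm diameter, 76 to 121 mm above the bench; origin at the centre of its underside, z up. It swivels freely, so a grip on it can turn about the vertical while the leg stays still. Fingertips can go down to 80 mm above the bench over strap and bridges. With the leg on its mark the knob stands on the lever's pivot line.
- lever (a joint): Swing of the cam lever in rad about the vertical through fixture x = -35 mm, y = 0: starts open at 0 to 0.12, grows counter-clockwise from above, hard stop fully closed at 0.785. Seen from the pivot its blade points 130 degrees clockwise from fixture +x at 0, and 85 degrees clockwise when closed. About 0.07 N m to swing; stays where it is left.
- lever_tip (a point): Middle of the top edge of the lever's upright steel blade, 107 mm above the bench. The blade is 6 mm thick and spans 26 to 75 mm from the pivot, 51 to 107 mm above the bench. Fingers gripping the knob in line with the strap pass the open blade; on the mark, turned counter-clockwise about 1.2 rad, the rear finger pushes it closed.
- cover: Loose cover that fits the ring: steel disc 92 mm diameter, spigot below (66 mm diameter, 6 mm deep, enters the bore), black round knob above (26 mm diameter). Origin at the centre of the spigot's underside, z up: disc from 6 to 12 mm, knob from 12 to 42 mm above it. Lies on its spigot. Seated, its origin is 6 mm below the rim. 0.2 to 0.42 kg.
- small_cover: Smaller cover of the same shape that does not fit: 60 mm disc, 22 mm knob. Same heights and origin. It and the fitting cover may swap places. Leave alone.
- ring_a: Loose steel bearing ring, 90 mm outside, 40 mm tall, at the far side; origin at the centre of its underside. Leave alone.
- ring_b: Loose steel bearing ring, 72 mm outside, 30 mm tall, at the far side; origin at the centre of its underside. Leave alone.
- spray: White bottle with red cap, 68 mm diameter, 170 mm tall, origin at the centre of its underside. Leave alone.
- wrench: Wrench, 160 mm long, lying on the bench near the robot. Leave alone.
- brush: Brush, 170 mm long, lying on the bench near the robot. Leave alone.
- mandrel: Upright dark steel cylinder, 40 mm diameter, 60 mm tall, right of the fixture; origin at the centre of its underside. Leave alone.
Not all that is in view belongs to the job. Leave any blue or brown look-alike of the cover alone.

How it is judged:
By the outcome, as a careful person would: the job done as asked, in the order asked, and still so for the second after the job is handed in, while the arm keeps its last pose, push and grip.
It also fails if it takes over 64 s, if anything falls off the work surface, if the arm or the gripper's body presses on something with over 40 N, if the wrist force passes 120 N, or if a joint passes its speed limit or range.

ROBOT

A 6-joint arm with a two-finger parallel gripper is mounted at the origin on the work surface. World frame = base frame: x ahead of the robot, y to its left, z up, the work surface at z = 0. Lengths are in mm, angles in degrees, forces in N, time in s.
With the tool pointing down it reaches from about 300 to 850 mm from the base axis. Payload 4.2 kg.
Tool frame: the origin (TCP) lies on the centre line of the jaws, within the pads' length; the fingertips stand 14 mm ahead of it and the grasp point (between the pads) lies 5 mm behind it; z points along the fingers, y is the line along which they close (so a half turn about z gives the same grasp; the last joint's range is limited). The gripper opens to 91 mm and grips with 3 to 60 N. Pads are 32 mm wide; open, the fingers measure 118 mm over their backs; the gripper's body (76 mm by 178 mm) begins 60 mm behind the grasp point.
Start: joints at [-1.146, 18.312, 89.639, -0, 72.044, -1.146], TCP at [575.015, 0, 227.976] pointing down, gripper open.
Joint ranges: [-177.97, 177.97], [-48.28, 115.42], [12.27, 149.76], [-77.06, 257.06], [2.81, 150.46], [-146.56, 146.56]. Speed limits (degrees/s): [147.25, 147.25, 180, 180, 180, 180].

INTERFACE

Orientations are given as [roll, pitch, yaw] about the fixed x, y, z axes, in that order (R = Rz(yaw) Ry(pitch) Rx(roll)).
In Python, from workcell import env gives the robot as it stands.
- The arm moves only by the tool arm_command, never from a script. Its argument "motion" is a list of rows, each an object with "offset": the shift along the tool's x, y, z in m, a list of three; "spin": the turn about the tool's z in rad. In form: [{"offset": [tx, ty, tz], "spin": spin}, ...]. A call has 1 to 5 rows; each row shifts and turns the commanded pose from where the row before left it, along the tool's axes as they then stand; what a row does not reach is not made up. A row lasts 1/8 s, in which the tool goes at most 62.5 mm and 10.7 degrees, less where a joint would pass 70% of its speed; a pose out of reach is approached as far as the arm can. A call with a gripper value outside its range is refused whole. "jaw" is the finger opening in m, from 0 to 0.0912, set as the call begins (left out, the last holds). The fingers move at their own pace and stop on an object; "newtons" is the grip in N (left out, the last holds). Time passes only in rows, so rows that do not move let the fingers close. It gives the time, the measured TCP pose, the force, the opening and the grip force at its end, in the units of the state.
- env.state(): the state, without advancing time (a new reading comes with each control period).
- env.grab_frame(name): name is "scene" or "side" or "wrist"; returns (picture, depth): 384x512x3 uint8, blue, green, red; 384x512 float32, mm along the optical axis (not along the pixel's ray), 0 where there is no reading.
- env.camera_model(name): a dict with "fx", "fy", "cx", "cy" (pixels), "eye" and "rotation" of the camera in the world; the wrist camera has in their place "hand_eye" (4x4, takes a point from camera to tool coordinates, whose origin is the TCP and whose axes are the flange's). Camera axes: x right, y down, z forward; pixel columns grow to the right and rows downward; lengths in mm; the calibration is good to about 2 mm. A picture is of the moment at which its call begins: read the wrist's pose just before it. camera_model takes no time and is no camera call.
- env.job_done(): hands the job in; it is judged then, once.
Trained networks look in the newest picture that a camera, given by its name, has taken for a name from the list of things; names that differ only in an ending like _2 or _b are one class to them, and where a whole thing is asked for, a point or a joint stands for the part that bears it (a point fixed in the world has none). Each returns a list of dicts, best first, with "score" (0 to 1); they miss things now and then, are a little off and sometimes report something else, mostly with a low value. They report only what shows in the picture. A call takes as long as a camera call. They do not tell look-alikes from the thing itself.
- env.boxes_of(camera, target): "bbox" ([left, top, right, bottom] in pixels, round what is visible of it).
- env.pinpoint(camera, target): "location" ([column, row] in pixels: a listed point, or the origin of a listed thing).
The state is a dict: "time_s": time; "qpos": joint angles; "qvel": joint speeds; "effort": joint torques, N m; "ee_pos": TCP position; "ee_rot": TCP orientation; "force": force on the tool from outside, world axes, zero at the start; "torque": the same for the moment, N m; "gripper_width": finger opening in mm; "gripper_force": force on a finger pad.
Only numpy, scipy, OpenCV 4.12 (cv2) and the standard library are available. Lean on these libraries where they do the work, as an engineer would, in place of code of your own. Each camera call takes 0.05 s, during which the arm holds its last target. There are 200 camera calls.

## Working session

There is one attempt and no reset: what is moved stays moved. The work goes in short steps, Python scripts to look and compute and a tool call to move; the robot and the scene stay as the last step left them, time stands still between calls to the robot, and variables do not carry over. Pictures are saved under pics/ and viewed, at most 10 in all, crops included, and the job is handed in when it is done.

Besides the shell and the picture viewer there is one more tool, called after ">>>" in YAML: its name, and indented under it one key for each argument. arm_command: Moves the arm, as the interface text tells. Its arguments: {"type":"object","properties":{"motion":{"type":"array"},"jaw":{"type":"number"},"newtons":{"type":"number"}},"required":["motion"]}

```bash
mkdir -p pics
cat > h.py <<'E'
import numpy as np, cv2
from workcell import env
from scipy.spatial.transform import Rotation as R
def cam(n):
    m=env.camera_model(n)
    if 'eye' in m: return m,np.array(m['rotation'],float),np.array(m['eye'],float)
    s=env.state(); T=np.eye(4); T[:3,:3]=R.from_euler('xyz',s['ee_rot'],degrees=True).as_matrix(); T[:3,3]=s['ee_pos']
    T=T@np.array(m['hand_eye']); return m,T[:3,:3],T[:3,3]
def onplane(c,uv,z):
    m,Rm,e=c; d=Rm@np.array([(uv[0]-m['cx'])/m['fx'],(uv[1]-m['cy'])/m['fy'],1]); return e+d*(z-e[2])/d[2]
def cloud(c,D):
    m,Rm,e=c; v,u=np.mgrid[:D.shape[0],:D.shape[1]]
    P=np.stack([(u-m['cx'])/m['fx']*D,(v-m['cy'])/m['fy']*D,D],-1)@Rm.T+e
    P[D==0]=np.nan; return P
E
python3 - <<'E'
from h import *
print(env.state()); print(env.camera_model('scene'),env.camera_model('wrist'))
Z=dict(rim=52,index=74,leg_mark=73,knob=76,lever_tip=107,cover=0,small_cover=0,mandrel=0,fixture=0,spray=0)
ims=[]
for n in ['scene','side']:
    c=cam(n); im,D=env.grab_frame(n); ims.append(im)
    for k in Z:
        for r in env.pinpoint(n,k)[:3]: print(n,k,round(r['score'],2),np.round(r['location']),np.round(onplane(c,r['location'],Z[k])))
cv2.imwrite('pics/a.png',ims[0]); cv2.imwrite('pics/b.png',ims[1])
E
```

```text
{'time_s': 0.0, 'qpos': array([-1.14714648e+00,  1.83506106e+01,  8.97070802e+01, -4.19042436e-03,
        7.20417217e+01, -1.14679888e+00]), 'qvel': array([ 0.10333541, -0.01533136, -0.08049463,  0.09659661,  0.00380454,
        0.01938301]), 'effort': array([-5.01459035e-04, -4.12465632e+01, -2.31973493e+01,  7.28826877e-02,
        4.58198413e-02, -1.41870069e-04]), 'ee_pos': array([ 5.74522788e+02, -2.44138569e-02,  2.27126007e+02]), 'ee_rot': array([-1.79900528e+02,  1.99357708e-03,  9.00009496e+01]), 'force': array([ 0.36351965, -0.70737683,  0.21545481]), 'torque': array([-0.00620644, -0.00268783, -0.03283794]), 'gripper_force': 0.0, 'gripper_width': 91.3410636310553}
{'fx': 396.0087647538302, 'fy': 396.0087647538302, 'cx': 257.29672511066246, 'cy': 188.76388257591557, 'eye': array([1326.81717995,  342.94481557,  692.0123738 ]), 'rotation': array([-125.8308164 ,    0.1592155 ,  111.99590396])} {'fx': 276.1629777312883, 'fy': 276.1629777312883, 'cx': 256.55325487289855, 'cy': 196.39535259845908, 'hand_eye': array([[ 7.11154330e-04, -9.56418782e-01, -2.91997617e-01,
         8.28932213e+01],
       [ 9.99999745e-01,  7.01230336e-04,  1.38645939e-04,
        -7.08497504e-01],
       [ 7.21540072e-05, -2.91997641e-01,  9.56419036e-01,
        -1.56284489e+02],
       [ 0.00000000e+00,  0.00000000e+00,  0.00000000e+00,
         1.00000000e+00]])}Traceback (most recent call last):
  File "<stdin>", line 8, in <module>
  File "h.py", line 10, in onplane
    m,Rm,e=c; d=Rm@np.array([(uv[0]-m['cx'])/m['fx'],(uv[1]-m['cy'])/m['fy'],1]); return e+d*(z-e[2])/d[2]
                                                                                                      ~^^^
IndexError: invalid index to scalar variable.
```

Rotation is given as rpy degrees.

```bash
sed -i "s/return m,np.array(m\['rotation'\],float)/return m,R.from_euler('xyz',m['rotation'],degrees=True).as_matrix()/" h.py
python3 - <<'E'
from h import *
Z=dict(rim=52,index=74,leg_mark=73,knob=76,lever_tip=107,cover=0,mandrel=0,fixture=0,spray=0)
ims=[]
for n in ['scene','side']:
    c=cam(n); im,D=env.grab_frame(n); ims.append(im)
    for k in Z:
        for r in env.pinpoint(n,k)[:3]: print(n,k,round(r['score'],2),np.round(r['location']),np.round(onplane(c,r['location'],Z[k])))
cv2.imwrite('pics/a.png',ims[0]); cv2.imwrite('pics/b.png',ims[1])
E
```

```text
scene rim 0.68 [235. 194.] [549. -38.  52.]
scene index 0.83 [208. 184.] [ 561. -112.   74.]
scene leg_mark 0.56 [196. 182.] [ 565. -147.   73.]
scene knob 0.53 [180. 180.] [ 577. -191.   76.]
scene lever_tip 0.65 [172. 179.] [ 617. -185.  107.]
scene cover 0.81 [337. 251.] [608. 260.   0.]
scene cover 0.66 [397. 279.] [645. 407.   0.]
scene cover 0.55 [296. 218.] [526. 131.   0.]
scene mandrel 0.72 [208. 182.] [ 464. -170.    0.]
scene fixture 0.81 [205. 203.] [ 560. -129.    0.]
scene spray 0.65 [306. 301.] [781. 233.   0.]
side rim 0.87 [264. 208.] [548. -44.  52.]
side rim 0.61 [256. 162.] [717. 157.  52.]
side index 0.63 [287. 214.] [ 552. -123.   74.]
side leg_mark 0.97 [296. 216.] [ 568. -145.   73.]
side knob 0.56 [312. 221.] [ 579. -191.   76.]
side cover 0.83 [213. 177.] [600. 247.   0.]
side cover 0.66 [221. 202.] [523. 118.   0.]
side cover 0.64 [197. 156.] [648. 395.   0.]
side mandrel 0.58 [383. 261.] [ 662. -370.    0.]
side mandrel 0.52 [176. 185.] [481. 292.   0.]
side fixture 0.87 [286. 233.] [ 562. -119.    0.]
side spray 0.55 [256. 162.] [774. 215.   0.]
```

View pics/a.png

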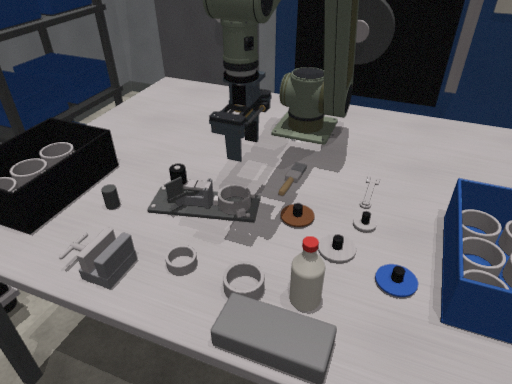

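View pics/b.png

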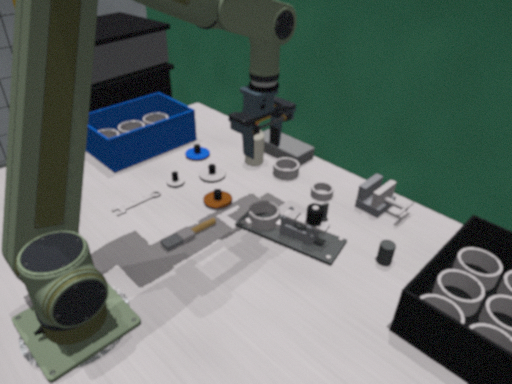

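Scene picture: the bright steel cover that fits is at (337,247), with the small one at (365,222). The brown (297,215) and blue (397,278) look-alikes are to be left. The fixture lies at (150–260,180–215) with its ring at (235,200). I'm moving above the cover.

>>> arm_command:
  motion:
    - {"offset": [0.05, 0.006, 0], "spin": 0}
    - {"offset": [0.05, 0.006, 0], "spin": 0}
    - {"offset": [0.05, 0.006, 0], "spin": 0}
    - {"offset": [0.05, 0.006, 0], "spin": 0}
    - {"offset": [0.05, 0.006, 0], "spin": 0}

```text
time_s: 1.72
ee_pos: [605.1, 251.6, 228.0]
ee_rot: [180.0, 0.0, 90.0]
force: [0.9, -0.4, -1.1]
gripper_width: 91.0
gripper_force: 0.0
```

>>> arm_command:
  motion:
    - {"offset": [0, 0, 0], "spin": 0}
    - {"offset": [0, 0, 0], "spin": 0}

```text
time_s: 1.98
ee_pos: [604.8, 249.7, 227.7]
ee_rot: [-180.0, 0.0, 90.0]
force: [-0.5, -0.2, 0.8]
gripper_width: 91.4
gripper_force: 0.0
```

```bash
cat > cov.py <<'E'
from h import *
import sys
c=cam('wrist'); s=env.state(); im,D=env.grab_frame('wrist')
print(s['time_s'],s['ee_pos'],s['ee_rot'],s['qpos'])
for r in env.pinpoint('wrist','cover')[:3]: print(r, onplane(c,r['location'],0))
P=cloud(c,D)
# knob top z ~42, disc z~12
for lo,hi in [(38,46),(9,15)]:
    M=((P[...,2]>lo)&(P[...,2]<hi)).astype(np.uint8)
    n,L,st,ce=cv2.connectedComponentsWithStats(M)
    for i in range(1,n):
        if st[i,4]>60:
            Q=P[L==i][:,:2]; print((lo,hi),st[i],np.nanmedian(Q,0).round(1),((np.nanpercentile(Q,1,0)+np.nanpercentile(Q,99,0))/2).round(1),np.ptp(Q,0).round())
np.savez('cov.npz',P=P,im=im); cv2.imwrite(sys.argv[1],im)
E
python3 cov.py pics/c.png
```

```text
1.975 [604.81751086 249.70371259 227.6889752 ] [-1.79973457e+02  4.92097526e-02  9.00291575e+01] [ 2.14444022e+01  2.56037620e+01  7.82961988e+01 -3.72033935e-02
  7.61427205e+01  2.14241800e+01]
{'location': [256.5, 167.1], 'score': 0.8} [603.94879792 258.30651545   0.        ]
{'location': [295.5, 52.5], 'score': 0.8} [652.6739423  403.90469143   0.        ]
(38, 46) [291  33  23  26 461] [654.6 402.9] [654.8 402.8] [25. 25.]
(38, 46) [151 127  18  18 255] [486.  304.6] [485.7 304.9] [21. 20.]
(38, 46) [444 132  68  72 445] [849.7 276.1] [876.5 266.3] [63. 90.]
(38, 46) [246 164  20  20 307] [603.3 257.9] [603.3 257.7] [24. 24.]
(38, 46) [362 172  36  42 132] [747.5 245. ] [760.4 234. ] [42. 54.]
(38, 46) [189 254  17  16 214] [521.2 131.3] [521.3 131.7] [23. 23.]
(9, 15) [ 261    8   76   84 4378] [653.5 403.6] [654.8 403.3] [92. 91.]
(9, 15) [ 145  111   45   46 1278] [489.4 307.3] [485.8 304.7] [59. 58.]
(9, 15) [432 131  17  57 171] [849.3 271.6] [850.6 271.4] [ 5. 76.]
(9, 15) [ 223  136   67   66 3083] [603.3 260.8] [603.4 257.8] [91. 91.]
(9, 15) [354 167  31  37  82] [747.5 246.1] [759.2 235.3] [38. 51.]
(9, 15) [ 189  224   43   46 1287] [537.4 144.6] [534.6 138.6] [61. 74.]
(9, 15) [180 308  68  29 967] [533.4   6.8] [534.1   3.5] [110.  56.]
```

View pics/c.png

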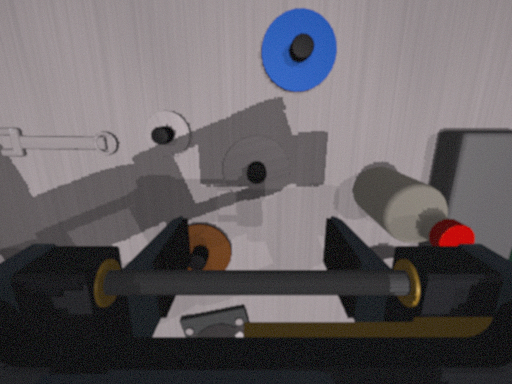

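The wrist picture shows the steel cover at (257,172) with its 92 mm disc, centred at world (603.4, 257.8). It's clear of the neighbours.

>>> arm_command:
  motion:
    - {"offset": [0.008, -0.0015, 0.04], "spin": 0}
    - {"offset": [0, 0, 0.05], "spin": 0}
    - {"offset": [0, 0, 0.05], "spin": 0}
    - {"offset": [0, 0, 0.035], "spin": 0}
    - {"offset": [0, 0, 0.015], "spin": 0}
  jaw: 0.06

```text
time_s: 2.7
ee_pos: [602.6, 256.3, 36.1]
ee_rot: [-179.8, 0.1, 89.9]
force: [-0.8, -0.4, -0.7]
gripper_width: 60.1
gripper_force: 0.0
```

>>> arm_command:
  motion:
    - {"offset": [0, 0, 0.006], "spin": 0}
    - {"offset": [0, 0, 0], "spin": 0}
    - {"offset": [0, 0, 0], "spin": 0}

```text
time_s: 3.08
ee_pos: [604.5, 258.3, 33.6]
ee_rot: [179.8, -0.1, 90.0]
force: [0.3, 0.6, -0.5]
gripper_width: 60.0
gripper_force: 0.0
```

>>> arm_command:
  motion:
    - {"offset": [0, 0, 0.002], "spin": 0}
    - {"offset": [0, 0, 0], "spin": 0}
    - {"offset": [0, 0, 0], "spin": 0}
    - {"offset": [0, 0, 0], "spin": 0}
    - {"offset": [0, 0, 0], "spin": 0}
  jaw: 0.015
  newtons: 30

```text
time_s: 3.7
ee_pos: [603.7, 258.1, 30.0]
ee_rot: [180.0, -0.0, 90.0]
force: [0.0, -0.0, 0.5]
gripper_width: 25.3
gripper_force: 30.0
```

>>> arm_command:
  motion:
    - {"offset": [0, 0, 0], "spin": 0}
    - {"offset": [0, 0, 0], "spin": 0}
    - {"offset": [0, 0, -0.01], "spin": 0}
    - {"offset": [0, 0, -0.03], "spin": 0}
    - {"offset": [0, 0, -0.05], "spin": 0}

```text
time_s: 4.32
ee_pos: [601.9, 257.3, 119.0]
ee_rot: [-179.7, 0.1, 90.0]
force: [-0.2, 0.0, -1.7]
gripper_width: 25.6
gripper_force: 30.0
```

>>> arm_command:
  motion:
    - {"offset": [0, 0, -0.05], "spin": 0}
    - {"offset": [0, 0, -0.05], "spin": 0}
    - {"offset": [0, 0, -0.02], "spin": 0}
    - {"offset": [0, 0, 0], "spin": 0}

```text
time_s: 4.82
ee_pos: [604.0, 258.2, 242.2]
ee_rot: [179.8, -0.1, 90.0]
force: [-0.2, -0.4, -2.4]
gripper_width: 25.0
gripper_force: 30.0
```

```bash
cat > fix.py <<'E'
from h import *
from scipy.optimize import least_squares
import sys
def circ(Q,r0=None):
    f=lambda p:np.hypot(Q[:,0]-p[0],Q[:,1]-p[1])-p[2]
    r=least_squares(f,[*np.median(Q,0),40],loss='soft_l1',f_scale=1); return r.x
for n in sys.argv[1:]:
    c=cam(n); s=env.state(); im,D=env.grab_frame(n); P=cloud(c,D); np.savez(f'f_{n}.npz',P=P,im=im)
    print(n,s['ee_pos'])
    for k,z in dict(rim=52,index=74,leg_mark=73,knob=76,lever_tip=107).items():
        for r in env.pinpoint(n,k)[:1]: print(k,round(r['score'],2),np.round(r['location']),np.round(onplane(c,r['location'],z),1))
    X=P.reshape(-1,3); X=X[~np.isnan(X[:,0])]
    near=lambda cx,cy,r,lo,hi:X[(np.hypot(X[:,0]-cx,X[:,1]-cy)<r)&(X[:,2]>lo)&(X[:,2]<hi)]
    rim=near(549,-41,65,50,56)[:,:2]
    if len(rim)>20:
        mid=circ(rim); print('rim circle',mid.round(1),len(rim))
    kt=near(578,-191,45,117,126)
    if len(kt)>10: print('knob top',kt.mean(0).round(1),np.ptp(kt,0).round(1),len(kt))
    st=near(565,-120,140,68,78)
    if len(st)>10: print('strap n',len(st))
cv2.imwrite('pics/f_%s.png'%sys.argv[1],im)
E
python3 fix.py scene side
```

```text
scene [603.97867193 258.2015884  242.17218829]
rim 0.87 [234. 190.] [535.3 -48.1  52. ]
index 0.89 [207. 184.] [ 565.9 -112.6   74. ]
leg_mark 0.66 [195. 182.] [ 567.7 -150.5   73. ]
knob 0.54 [180. 177.] [ 565.3 -198.2   76. ]
lever_tip 0.68 [172. 179.] [ 619.7 -186.   107. ]
rim circle [547.7 -42.4  41.1] 165
knob top [ 583.8 -189.2  120.7] [44.8 41.4  6.5] 130
strap n 311
side [602.93767672 257.74239628 238.2498911 ]
index 0.77 [287. 212.] [ 557.7 -118.9   74. ]
leg_mark 0.78 [297. 218.] [ 559.2 -154.1   73. ]
knob 0.92 [318. 224.] [ 577.5 -208.6   76. ]
lever_tip 0.71 [321. 204.] [ 616.9 -185.2  107. ]
rim circle [542.4 -46.1  41.1] 76
knob top [ 577.  -194.1  119.6] [42.7 43.9  6. ] 131
strap n 346
```

>>> arm_command:
  motion:
    - {"offset": [-0.058, -0.007, 0], "spin": 0}
    - {"offset": [-0.058, -0.007, 0], "spin": 0}
    - {"offset": [-0.058, -0.007, 0], "spin": 0}
    - {"offset": [-0.058, -0.007, 0], "spin": 0}
    - {"offset": [-0.058, -0.007, 0], "spin": 0}

```text
time_s: 6.05
ee_pos: [568.2, -33.8, 240.3]
ee_rot: [179.9, 0.0, 90.0]
force: [1.0, -0.3, -2.5]
gripper_width: 25.4
gripper_force: 30.0
```

>>> arm_command:
  motion:
    - {"offset": [-0.058, -0.007, 0], "spin": 0}
    - {"offset": [-0.058, -0.007, 0], "spin": 0}
    - {"offset": [0, 0, 0], "spin": 0}
    - {"offset": [0, 0, 0], "spin": 0}

```text
time_s: 6.55
ee_pos: [554.5, -147.9, 240.0]
ee_rot: [180.0, -0.0, 90.0]
force: [-0.7, -0.2, -1.9]
gripper_width: 25.3
gripper_force: 30.0
```

```bash
python3 fix.py wrist
```

```text
wrist [ 554.47592549 -147.85481722  240.01367085]
index 0.82 [261. 157.] [ 559.5 -115.2   74. ]
leg_mark 0.64 [271. 181.] [ 571.6 -144.4   73. ]
lever_tip 0.73 [313. 222.] [ 617.1 -182.8  107. ]
rim circle [544.8 -44.8  40.8] 1461
strap n 817
```

View pics/f_wrist.png

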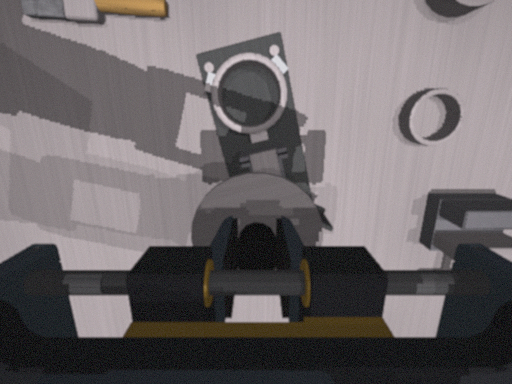

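The picture shows the fixture ring at (249,92). The held cover hangs level at (257,225). Checking the cover's position in the hand.

Run:
```python
from h import *
from scipy.optimize import least_squares
P=np.load('f_wrist.npz')['P']
X=P[160:235,180:335].reshape(-1,3); X=X[(X[:,2]>212)&(X[:,2]<232)]
A=np.c_[X[:,:2]-X[:,:2].mean(0),np.ones(len(X))]; k=np.linalg.lstsq(A,X[:,2],rcond=None)[0]; print(len(X),'plane',k)
M=((P[...,2]>212)&(P[...,2]<232)).astype(np.uint8); M[:160]=0;M[300:]=0
cn=max(cv2.findContours(M,0,1)[0],key=cv2.contourArea)[:,0]; 
Q=np.array([P[v,u,:2] for u,v in cn if v<215])
for r in (46,45):
  s=least_squares(lambda p:np.hypot(*(Q-p).T)-r,[554,-148],loss='soft_l1').x; print(r,s,len(Q))
```

```text
5830 plane [ 1.68154911e-04 -3.84283863e-02  2.21843206e+02]
46 [ 553.77791228 -148.7773878 ] 142
45 [ 553.77953504 -147.5897245 ] 142
```

>>> arm_command:
  motion:
    - {"offset": [0.053, -0.005, 0], "spin": 0}
    - {"offset": [0.05, -0.0045, 0], "spin": 0}
    - {"offset": [0, 0, 0.05], "spin": 0}
    - {"offset": [0, 0, 0.05], "spin": 0}
    - {"offset": [0, 0, 0.03], "spin": 0}

```text
time_s: 7.48
ee_pos: [543.8, -43.9, 107.8]
ee_rot: [-179.8, -0.0, 90.1]
force: [1.3, -0.7, -2.0]
gripper_width: 25.3
gripper_force: 30.0
```

>>> arm_command:
  motion:
    - {"offset": [0, 0, 0.015], "spin": 0}
    - {"offset": [0, 0, 0], "spin": 0}
    - {"offset": [0, 0, 0], "spin": 0}

```text
time_s: 7.85
ee_pos: [546.2, -45.0, 96.4]
ee_rot: [179.8, 0.0, 90.0]
force: [-0.0, -0.5, -2.3]
gripper_width: 25.9
gripper_force: 30.0
```

Run:
```python
from h import *
P=[];F=[]
for i in range(3):
    env.grab_frame('scene'); s=env.state(); P.append(s['ee_pos']);F.append(s['force'])
print(np.mean(P,0),np.mean(F,0))
```

```text
[546.05804837 -45.10787433  96.39761231] [ 0.17549055 -0.29765033 -1.92862358]
```

>>> arm_command:
  motion:
    - {"offset": [0, 0, 0.006], "spin": 0}
    - {"offset": [0, 0, 0.004], "spin": 0}
    - {"offset": [0, 0, 0.002], "spin": 0}
    - {"offset": [0, 0, 0], "spin": 0}

```text
time_s: 8.5
ee_pos: [544.9, -45.0, 82.7]
ee_rot: [-180.0, -0.0, 90.0]
force: [0.5, 0.2, -1.7]
gripper_width: 25.4
gripper_force: 30.0
```

>>> arm_command:
  motion:
    - {"offset": [0, 0, 0.0015], "spin": 0}
    - {"offset": [0, 0, 0.0015], "spin": 0}
    - {"offset": [0, 0, 0.001], "spin": 0}
    - {"offset": [0, 0, 0], "spin": 0}

```text
time_s: 9.0
ee_pos: [545.0, -45.0, 78.9]
ee_rot: [-180.0, -0.0, 90.0]
force: [-0.7, -0.4, -1.8]
gripper_width: 25.2
gripper_force: 30.0
```

>>> arm_command:
  motion:
    - {"offset": [0, 0, 0.001], "spin": 0}
    - {"offset": [0, 0, 0.001], "spin": 0}
    - {"offset": [0, 0, 0], "spin": 0}

```text
time_s: 9.38
ee_pos: [544.9, -45.0, 76.9]
ee_rot: [-180.0, -0.0, 90.0]
force: [-0.1, 0.3, -2.8]
gripper_width: 25.4
gripper_force: 30.0
```

Below the rim with no contact, so the spigot is in the bore. Last millimetres.

>>> arm_command:
  motion:
    - {"offset": [0, 0, 0.0008], "spin": 0}
    - {"offset": [0, 0, 0], "spin": 0}
    - {"offset": [0, 0, 0], "spin": 0}

```text
time_s: 9.75
ee_pos: [545.1, -45.0, 76.2]
ee_rot: [180.0, 0.0, 90.0]
force: [0.5, -0.8, -1.7]
gripper_width: 25.3
gripper_force: 30.0
```

>>> arm_command:
  motion:
    - {"offset": [0, 0, 0.0006], "spin": 0}
    - {"offset": [0, 0, 0], "spin": 0}
    - {"offset": [0, 0, 0], "spin": 0}

```text
time_s: 10.12
ee_pos: [545.1, -45.0, 76.0]
ee_rot: [180.0, 0.0, 90.0]
force: [-0.4, -0.8, 3.6]
gripper_width: 25.6
gripper_force: 30.0
```

>>> arm_command:
  motion:
    - {"offset": [0, 0, 0], "spin": 0}
    - {"offset": [0, 0, 0], "spin": 0}
    - {"offset": [0, 0, 0], "spin": 0}
  jaw: 0.05

```text
time_s: 10.5
ee_pos: [545.1, -45.0, 75.4]
ee_rot: [180.0, -0.0, 90.0]
force: [1.0, 0.5, 0.2]
gripper_width: 49.5
gripper_force: 0.0
```

>>> arm_command:
  motion:
    - {"offset": [0, 0, -0.02], "spin": 0}
    - {"offset": [0, 0, -0.05], "spin": 0}
    - {"offset": [0, 0, -0.06], "spin": 0}
    - {"offset": [0, 0, -0.05], "spin": 0}
    - {"offset": [-0.06, 0.015, 0], "spin": 0}
  jaw: 0.07

```text
time_s: 11.12
ee_pos: [562.3, -103.1, 261.0]
ee_rot: [179.4, 0.0, 90.3]
force: [0.6, -0.9, -0.2]
gripper_width: 69.9
gripper_force: 0.0
```

>>> arm_command:
  motion:
    - {"offset": [-0.06, 0.015, 0], "spin": 0}
    - {"offset": [0, 0, 0], "spin": 0.185}
    - {"offset": [0, 0, 0], "spin": 0.185}
    - {"offset": [0, 0, 0], "spin": 0.185}
    - {"offset": [0, 0, 0], "spin": 0.185}
  jaw: 0.07

```text
time_s: 11.75
ee_pos: [575.0, -165.1, 255.3]
ee_rot: [-180.0, 0.0, 47.2]
force: [0.3, 0.9, -0.0]
gripper_width: 70.0
gripper_force: 0.0
```

>>> arm_command:
  motion:
    - {"offset": [0, 0, 0], "spin": 0.185}
    - {"offset": [0, 0, 0], "spin": 0.185}
    - {"offset": [0, 0, 0], "spin": 0.185}
    - {"offset": [0, 0, 0], "spin": 0.045}
    - {"offset": [0, 0, 0], "spin": 0}

```text
time_s: 12.38
ee_pos: [575.0, -165.0, 255.4]
ee_rot: [-180.0, 0.0, 13.3]
force: [0.2, -0.2, 0.1]
gripper_width: 69.7
gripper_force: 0.0
```

```bash
sed -i "s/^cv2.imwrite.*//" fix.py
cat >> fix.py <<'E'
np.set_printoptions(suppress=True)
print(env.state()['ee_rot'],env.state()['qpos'].round(1),env.state()['time_s'])
q=near(545,-45,60,52,66)
for lo,hi in [(55,62)]:
    q=near(545,-45,60,lo,hi); print('disc',len(q),((np.percentile(q,.5,0)+np.percentile(q,99.5,0))/2).round(1),np.ptp(q,0).round(1))
    A=np.c_[q[:,:2]-q[:,:2].mean(0),np.ones(len(q))]; print('plane',np.linalg.lstsq(A,q[:,2],rcond=None)[0].round(4))
q=near(545,-45,30,84,93); print('cover knob',len(q), q.mean(0).round(1) if len(q) else 0)
q=near(617,-185,30,103,112);print('blade',len(q),q.mean(0).round(1) if len(q) else 0)
cv2.imwrite('pics/g.png',im)
E
python3 fix.py wrist
```

```text
wrist [ 574.9589757  -165.01974144  255.35363575]
index 0.71 [216. 183.] [ 560.4 -115.4   74. ]
leg_mark 0.64 [242. 186.] [ 563.3 -149.1   73. ]
knob 0.69 [278. 182.] [ 579.5 -192.2   76. ]
lever_tip 0.9 [278. 155.] [ 616.7 -179.4  107. ]
rim circle [548.  -49.4  40.3] 121
knob top [ 580.7 -192.3  120.7] [42.9 43.2  6.2] 1182
strap n 1935
[-179.99962898   -0.00026675   13.24245819] [-17.1  19.6  83.8   0.   76.7  59.6] 12.675
disc 3229 [544.6 -46.3  57.6] [91.3 91.   6.9]
plane [-0.0002 -0.0012 57.4681]
cover knob 345 [545.1 -46.5  87.2]
blade 291 [ 615.7 -183.1  106.4]
```

View pics/g.png

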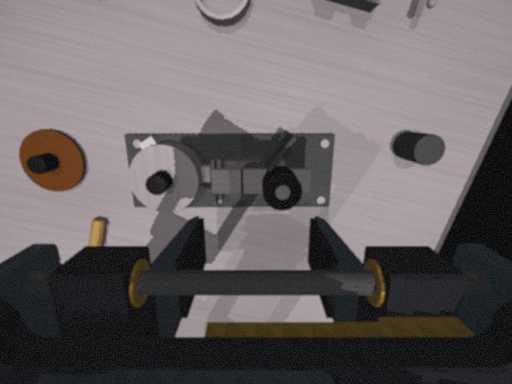

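The cover sits level on the rim: its disc plane is at z 57.5, with the rim at 52 plus 6 for the disc. The picture shows the disc at (165,177), the strap knob at (282,187) and the open lever blade at (280,150). Next I grip the knob.

>>> arm_command:
  motion:
    - {"offset": [-0.0007, 0.028, 0], "spin": 0}
    - {"offset": [0, 0, 0.05], "spin": 0}
    - {"offset": [0, 0, 0.05], "spin": 0}
    - {"offset": [0, 0, 0.035], "spin": 0}
    - {"offset": [0, 0, 0.015], "spin": 0}

```text
time_s: 13.3
ee_pos: [579.7, -192.1, 103.5]
ee_rot: [-179.9, 0.2, 13.2]
force: [0.1, -0.6, 0.5]
gripper_width: 70.2
gripper_force: 0.0
```

>>> arm_command:
  motion:
    - {"offset": [0, 0, 0.006], "spin": 0}
    - {"offset": [0, 0, 0], "spin": 0}
    - {"offset": [0, 0, 0], "spin": 0}

```text
time_s: 13.68
ee_pos: [581.7, -192.7, 101.0]
ee_rot: [179.9, -0.1, 13.2]
force: [0.0, -0.1, -1.1]
gripper_width: 69.8
gripper_force: 0.0
```

>>> arm_command:
  motion:
    - {"offset": [0, 0, 0], "spin": 0}
    - {"offset": [0, 0, 0], "spin": 0}
    - {"offset": [0, 0, 0], "spin": 0}
    - {"offset": [0, 0, 0], "spin": 0}
    - {"offset": [0, 0, 0], "spin": 0}
  jaw: 0.03
  newtons: 25

```text
time_s: 14.3
ee_pos: [580.8, -192.5, 99.8]
ee_rot: [180.0, -0.0, 13.2]
force: [-0.6, -0.2, 2.2]
gripper_width: 43.6
gripper_force: 25.0
```

```bash
cat > look.py <<'E'
from h import *
import sys
c=cam('wrist'); s=env.state(); im,D=env.grab_frame('wrist'); P=cloud(c,D)
np.savez('look.npz',P=P,im=im)
print(s['ee_pos'],s['ee_rot'],s['gripper_width'],s['force'],s['torque'],s['time_s'])
f=np.radians(103.3); ux=np.array([np.cos(f),np.sin(f)]); uy=np.array([-ux[1],ux[0]]); o=np.array([545.0,-45.4])-85*ux
for k,z in dict(index=74,leg_mark=73,knob=76,lever_tip=107).items():
    for r in env.pinpoint('wrist',k)[:1]:
        w=onplane(c,r['location'],z)[:2]; print(k,round(r['score'],2),np.round(r['location']),w.round(1),'fix',((w-o)@ux).round(1),((w-o)@uy).round(1))
w=s['ee_pos'][:2]-o; print('tcp fix',w@ux,w@uy,'goal -35')
cv2.imwrite(sys.argv[1],cv2.resize(im[60:330,80:430],None,fx=2.2,fy=2.2,interpolation=cv2.INTER_CUBIC))
E
python3 look.py pics/k.png
```

```text
[ 580.83510334 -192.47250327   99.81154188] [ 1.79986774e+02 -1.95249526e-02  1.32237842e+01] 43.61392853274216 [-0.64212078 -0.16210355  2.18310581] [ 0.00139399  0.12653135 -0.02920243] 14.3
index 0.88 [147. 233.] [ 561.7 -116.3] fix 12.1 0.0
leg_mark 0.83 [192. 233.] [ 569.1 -147.6] fix -20.0 0.1
knob 0.95 [258. 235.] [ 579.3 -193.9] fix -67.5 0.8
lever_tip 0.73 [257. 233.] [ 594.5 -189.3] fix -66.5 -15.1
tcp fix -66.37170905801949 -1.0399747476955612 goal -35
```

View pics/k.png

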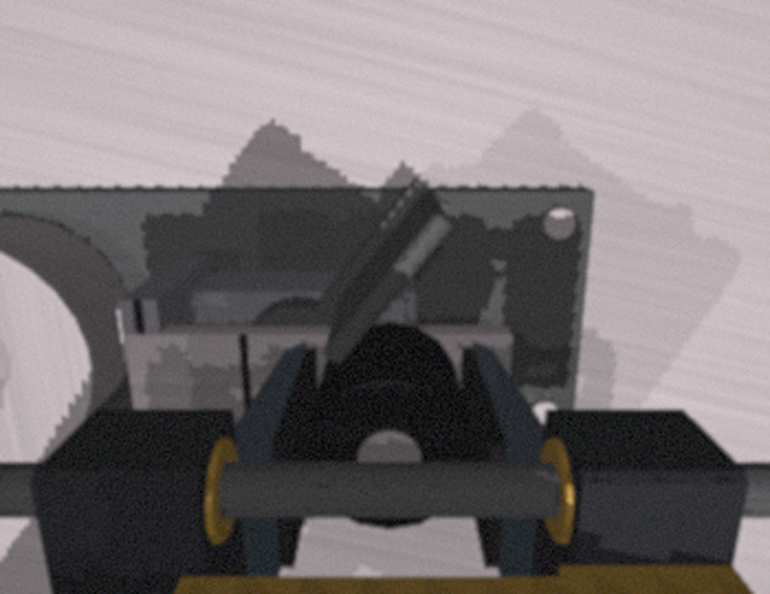

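The crop shows the index scribe at (139,315) and the length mark at (243,365), about 32 mm apart along the strap. I'll slide most of that distance, then look.

>>> arm_command:
  motion:
    - {"offset": [0, -0.006, 0], "spin": 0}
    - {"offset": [0, -0.007, 0], "spin": 0}
    - {"offset": [0, -0.007, 0], "spin": 0}
    - {"offset": [0, -0.007, 0], "spin": 0}
    - {"offset": [0, -0.003, 0], "spin": 0}

```text
time_s: 15.18
ee_pos: [573.8, -162.6, 99.8]
ee_rot: [180.0, -0.0, 13.3]
force: [-0.9, -2.3, 3.9]
gripper_width: 43.6
gripper_force: 25.0
```

>>> arm_command:
  motion:
    - {"offset": [0, 0, 0], "spin": 0}
    - {"offset": [0, 0, 0], "spin": 0}

```text
time_s: 15.42
ee_pos: [573.7, -162.4, 99.8]
ee_rot: [-179.9, -0.0, 13.2]
force: [-0.9, 0.7, 6.1]
gripper_width: 43.6
gripper_force: 25.0
```

```bash
python3 look.py pics/l.png
```

```text
[ 573.74366408 -162.42868478   99.76570546] [-1.79915014e+02 -3.69599974e-03  1.32061497e+01] 43.61551328300283 [-0.90698775  0.71601706  6.05716746] [0.09031147 0.29954016 0.02000704] 15.425
index 0.73 [189. 233.] [ 561.6 -115.4] fix 13.0 -0.0
leg_mark 0.64 [190. 234.] [ 561.  -116.1] fix 12.5 0.7
knob 0.55 [190. 232.] [ 563.8 -116.3] fix 11.7 -2.0
lever_tip 0.95 [306. 194.] [ 617.  -180.8] fix -63.3 -38.9
tcp fix -35.50231590729075 -1.0503084306926125 goal -35
```

View pics/l.png

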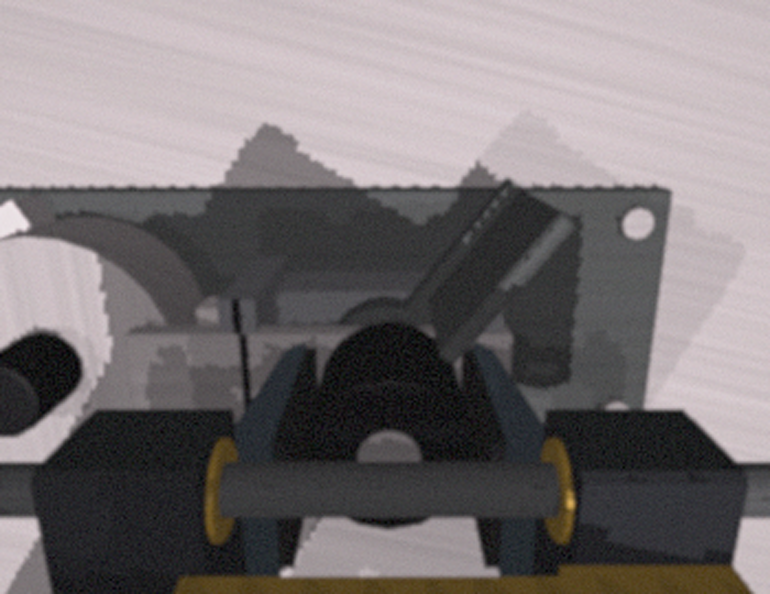

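The mark (243,345) has nearly met the index scribe (238,315). I'll measure the remainder at sub-pixel level.

```bash
cat > gap.py <<'E'
from h import *
g=cv2.cvtColor(np.load('look.npz')['im'],cv2.COLOR_BGR2GRAY).astype(float); c=cam('wrist')
f=np.radians(103.3); ux=np.array([np.cos(f),np.sin(f)]); uy=np.array([-ux[1],ux[0]]); o=np.array([545.0,-45.4])-85*ux
for v in range(194,246,2):
    row=g[v:v+2,178:205].mean(0); base=np.median(row); w=np.clip(base-row-12,0,None)
    j=w[5:22].argmax()+5; w=w[j-2:j+3]
    if w.sum()<15: continue
    u=178+j-2+(w*np.arange(len(w))).sum()/w.sum(); p=onplane(c,(u,v+.5),74 if v<209 else 73)[:2]-o
    print(v,round(u,2),'fx %.2f fy %.2f'%(p@ux,p@uy),w.sum().round())
E
python3 gap.py
```

```text
196 186.54 fx 12.87 fy -27.64 67.0
198 186.65 fx 12.90 fy -26.19 102.0
200 186.7 fx 12.97 fy -24.74 79.0
202 187.05 fx 12.84 fy -23.29 86.0
204 187.14 fx 12.88 fy -21.82 110.0
206 187.21 fx 12.95 fy -20.35 80.0
208 187.59 fx 12.79 fy -18.88 114.0
210 187.86 fx 12.97 fy -17.03 98.0
212 189.82 fx 11.70 fy -15.53 161.0
214 190.06 fx 11.64 fy -14.03 208.0
216 190.2 fx 11.65 fy -12.52 194.0
218 190.43 fx 11.59 fy -11.00 202.0
220 190.62 fx 11.56 fy -9.47 202.0
222 190.66 fx 11.64 fy -7.94 186.0
224 190.74 fx 11.70 fy -6.40 178.0
226 190.78 fx 11.78 fy -4.86 106.0
228 191.12 fx 11.64 fy -3.30 128.0
230 191.38 fx 11.57 fy -1.74 126.0
232 191.46 fx 11.62 fy -0.18 125.0
234 191.56 fx 11.66 fy 1.40 124.0
236 191.87 fx 11.54 fy 2.98 100.0
238 191.9 fx 11.63 fy 4.57 93.0
240 192.13 fx 11.57 fy 6.17 44.0
242 192.37 fx 11.51 fy 7.77 18.0
```

>>> arm_command:
  motion:
    - {"offset": [0, -0.0012, 0], "spin": 0}
    - {"offset": [0, 0, 0], "spin": 0}
    - {"offset": [0, 0, 0], "spin": 0}

```text
time_s: 16.05
ee_pos: [573.7, -162.1, 99.7]
ee_rot: [-180.0, -0.0, 13.2]
force: [-0.4, -0.8, 5.7]
gripper_width: 43.6
gripper_force: 25.0
```

```bash
python3 look.py pics/m.png | tail -1; python3 gap.py | awk 'NR%3==1'
```

```text
tcp fix -35.14907813012703 -1.0515708637007424 goal -35
196 186.95 fx 12.88 fy -27.67 38.0
202 187.47 fx 12.84 fy -23.32 99.0
208 187.78 fx 12.95 fy -18.91 112.0
214 190.07 fx 11.92 fy -14.06 212.0
220 190.5 fx 11.94 fy -9.51 188.0
226 190.72 fx 12.10 fy -4.89 128.0
232 191.49 fx 11.88 fy -0.21 126.0
238 191.9 fx 11.91 fy 4.53 80.0
```

>>> arm_command:
  motion:
    - {"offset": [0, -0.0012, 0], "spin": 0}
    - {"offset": [0, 0, 0], "spin": 0}
    - {"offset": [0, 0, 0], "spin": 0}

```text
time_s: 16.68
ee_pos: [573.4, -161.1, 99.8]
ee_rot: [180.0, -0.0, 13.2]
force: [-1.5, -0.7, 5.4]
gripper_width: 43.7
gripper_force: 25.0
```

```bash
python3 look.py pics/m.png | tail -1; python3 gap.py | awk 'NR%3==1'
```

```text
tcp fix -34.12549968401359 -1.0601999407515832 goal -35
196 188.32 fx 13.00 fy -27.67 62.0
202 189.01 fx 12.83 fy -23.32 90.0
208 189.5 fx 12.81 fy -18.91 120.0
214 190.06 fx 12.99 fy -14.07 213.0
220 190.55 fx 12.97 fy -9.52 189.0
226 190.69 fx 13.19 fy -4.90 140.0
232 191.44 fx 12.97 fy -0.22 122.0
238 192.01 fx 12.89 fy 4.52 88.0
```

Aligned to about 0.1 mm. Now the turn.

>>> arm_command:
  motion:
    - {"offset": [0, 0, 0], "spin": -0.12}
    - {"offset": [0, 0, 0], "spin": -0.15}
    - {"offset": [0, 0, 0], "spin": -0.15}
    - {"offset": [0, 0, 0], "spin": -0.15}
    - {"offset": [0, 0, 0], "spin": -0.13}

```text
time_s: 17.55
ee_pos: [573.3, -161.1, 99.8]
ee_rot: [180.0, -0.0, 53.5]
force: [-1.2, -2.0, 5.4]
gripper_width: 43.8
gripper_force: 26.4
```

>>> arm_command:
  motion:
    - {"offset": [0, 0, 0], "spin": -0.12}
    - {"offset": [0, 0, 0], "spin": -0.1}
    - {"offset": [0, 0, 0], "spin": -0.1}
    - {"offset": [0, 0, 0], "spin": -0.08}
    - {"offset": [0, 0, 0], "spin": 0}

```text
time_s: 18.18
ee_pos: [574.3, -165.2, 99.8]
ee_rot: [179.7, 0.4, 76.3]
force: [0.6, -14.2, 2.2]
gripper_width: 43.9
gripper_force: 26.8
```

```bash
python3 look.py pics/n.png
```

```text
[ 574.33124528 -165.16458284   99.80181906] [179.74963774   0.37121907  76.28081724] 43.88274734006815 [  0.62582361 -14.15472318   2.1765421 ] [-2.31142268  0.10140806 -0.32884099] 18.175
index 0.85 [220. 171.] [ 560.3 -115.8] fix 13.0 1.3
leg_mark 0.81 [224. 178.] [ 561.6 -121.2] fix 7.5 1.3
knob 0.91 [258. 238.] [ 573.8 -169. ] fix -41.9 0.4
lever_tip 0.72 [325. 209.] [ 618.9 -145.4] fix -29.3 -48.9
tcp fix -38.30000699585676 -0.9927374149533571 goal -35
```

View pics/n.png

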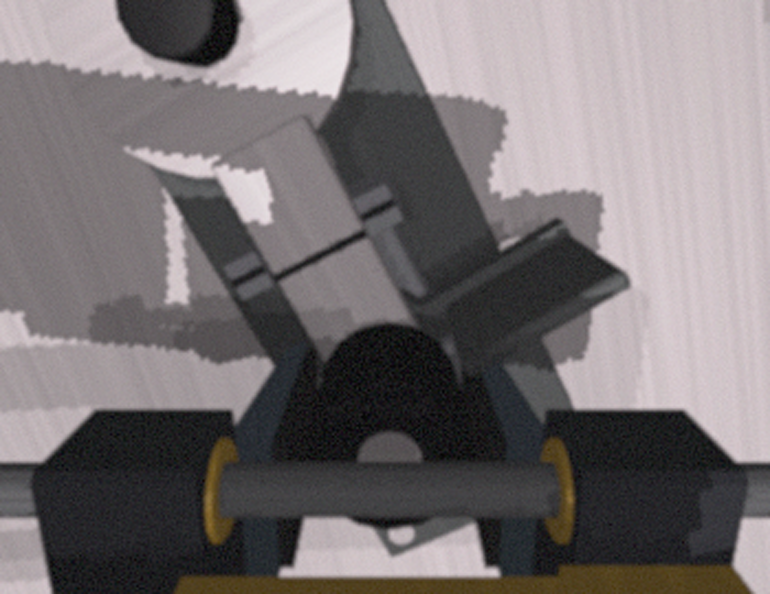

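The lever reads closed: the blade at (550,290) points about −84°. However, the stop's reaction pushed the leg back about 4 mm, with the index line at (250,275)–(380,210) just ahead of the mark. I'll ease the turn.

>>> arm_command:
  motion:
    - {"offset": [0, 0, 0], "spin": 0.05}
    - {"offset": [0, 0, 0], "spin": 0.05}
    - {"offset": [0, 0, 0], "spin": 0}
    - {"offset": [0, 0, 0], "spin": 0}

```text
time_s: 18.92
ee_pos: [573.7, -162.8, 99.8]
ee_rot: [179.9, 0.1, 70.5]
force: [-0.2, -7.0, 4.1]
gripper_width: 43.6
gripper_force: 26.9
```

```bash
python3 look.py pics/o.png
```

```text
[ 573.71978439 -162.82288096   99.78882773] [1.79878334e+02 1.43350324e-01 7.05036992e+01] 43.640260353227745 [-0.23527126 -7.0123698   4.12712075] [-1.13700362  0.170271   -0.10722607] 18.925
index 0.91 [216. 175.] [ 561.4 -113.8] fix 14.7 -0.2
leg_mark 0.81 [219. 179.] [ 561.9 -117.3] fix 11.2 0.0
knob 0.81 [255. 239.] [ 570.7 -166.2] fix -38.4 2.8
lever_tip 0.88 [321. 207.] [ 618.1 -146.1] fix -29.8 -48.0
tcp fix -35.88044578625237 -0.9363844924680421 goal -35
```

View pics/o.png

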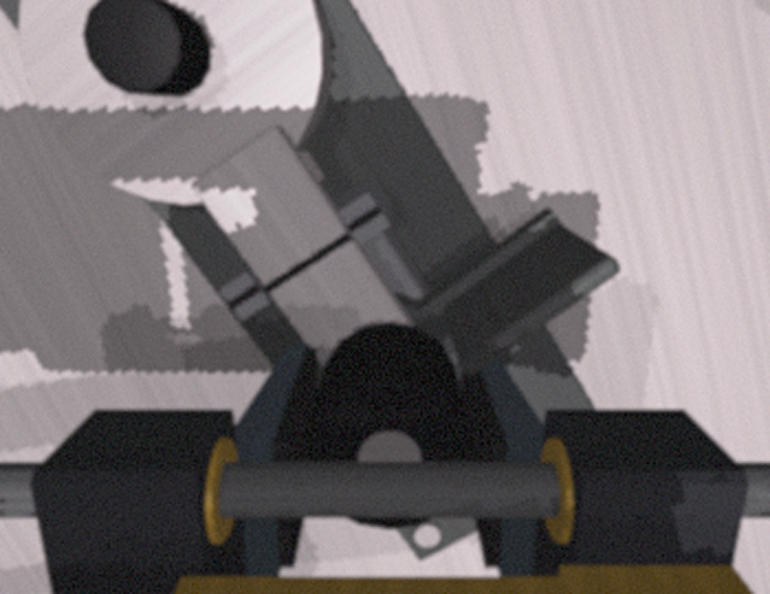

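>>> arm_command:
  motion:
    - {"offset": [0, 0, 0], "spin": 0.045}
    - {"offset": [0.0007, -0.0004, 0], "spin": 0}
    - {"offset": [0, 0, 0], "spin": 0}
    - {"offset": [0, 0, 0], "spin": 0}

```text
time_s: 19.68
ee_pos: [573.5, -161.7, 99.8]
ee_rot: [179.9, 0.1, 68.0]
force: [-0.7, -7.4, 3.8]
gripper_width: 43.3
gripper_force: 26.6
```

```bash
python3 look.py pics/p.png
cat > gap2.py <<'E'
from h import *
g=cv2.cvtColor(np.load('look.npz')['im'],cv2.COLOR_BGR2GRAY).astype(np.float32); c=cam('wrist')
f=np.radians(103.3); ux=np.array([np.cos(f),np.sin(f)]); uy=np.array([-ux[1],ux[0]]); o=np.array([545.0,-45.4])-85*ux
m,Rm,e=c
for fy in (-24,-22,-20,-13,-9,-5,0,5,9,13,20,22,24):
    z=74 if abs(fy)>16.5 else 73; fx=np.arange(6,21,.1)
    W=np.c_[o+fx[:,None]*ux+fy*uy,np.full(len(fx),z)]; p=(W-e)@Rm
    val=cv2.remap(g,(p[:,0]/p[:,2]*m['fx']+m['cx']).astype(np.float32),(p[:,1]/p[:,2]*m['fy']+m['cy']).astype(np.float32),1).ravel()
    j=val[20:-20].argmin()+20; w=np.clip(np.median(val)-5-val,0,None)[j-12:j+13]
    print(fy,round((w*fx[j-12:j+13]).sum()/max(w.sum(),1),2),val.min().round(),np.median(val).round())
E
python3 gap2.py
```

```text
[ 573.47139594 -161.71112977   99.76978586] [1.79896061e+02 1.27068738e-01 6.79813543e+01] 43.33640394787142 [-0.70472559 -7.36442313  3.77459156] [-1.15866619  0.26620291 -0.18768835] 19.675
index 0.89 [215. 180.] [ 561.2 -115.2] fix 13.4 0.3
leg_mark 0.97 [218. 181.] [ 562.5 -116.9] fix 11.4 -0.5
knob 0.93 [257. 234.] [ 573.2 -162.4] fix -35.4 -0.5
lever_tip 0.89 [322. 205.] [ 619.6 -145.6] fix -29.7 -49.5
tcp fix -34.74137131717212 -0.9504161716388947 goal -35
-24 13.0 30.0 93.0
-22 12.78 33.0 91.0
-20 13.01 34.0 92.0
-13 12.19 30.0 129.0
-9 12.19 35.0 128.0
-5 12.04 33.0 127.0
0 12.1 29.0 132.0
5 12.19 33.0 128.0
9 12.09 37.0 126.0
13 11.98 35.0 124.0
20 12.82 21.0 86.0
22 12.95 31.0 87.0
24 12.91 26.0 84.0
```

>>> arm_command:
  motion:
    - {"offset": [0, 0, 0], "spin": 0.025}
    - {"offset": [0.0006, -0.0004, 0], "spin": 0}
    - {"offset": [0, 0, 0], "spin": 0}
    - {"offset": [0, 0, 0], "spin": 0}

```text
time_s: 20.42
ee_pos: [573.3, -161.0, 99.8]
ee_rot: [179.9, 0.1, 66.6]
force: [-1.3, -6.5, 4.6]
gripper_width: 43.9
gripper_force: 26.6
```

```bash
python3 look.py pics/q.png;python3 gap2.py
```

```text
[ 573.31281259 -161.01859093   99.76814734] [1.79895409e+02 1.32269172e-01 6.65555639e+01] 43.87182215102446 [-1.31638865 -6.48472659  4.5773455 ] [-1.16211352  0.26763184 -0.15322142] 20.425
index 0.72 [216. 183.] [ 561.9 -116.2] fix 12.2 -0.2
leg_mark 0.58 [214. 180.] [ 561.5 -113.7] fix 14.7 -0.3
knob 0.98 [259. 238.] [ 573.  -164.3] fix -37.2 0.1
lever_tip 0.77 [317. 204.] [ 617.4 -144.3] fix -27.9 -47.7
tcp fix -34.03092508868706 -0.9554045852849513 goal -35
-24 12.96 27.0 92.0
-22 12.91 32.0 90.0
-20 13.1 34.0 92.0
-13 12.68 31.0 127.0
-9 12.94 33.0 129.0
-5 12.77 32.0 126.0
0 12.8 33.0 132.0
5 12.89 34.0 128.0
9 12.81 32.0 127.0
13 12.82 35.0 123.0
20 13.02 27.0 86.0
22 12.82 30.0 84.0
24 12.83 28.0 81.0
```

Run:
```python
from h import *
P=np.load('look.npz')['P']; f=np.radians(103.3); ux=np.array([np.cos(f),np.sin(f)]); uy=np.array([-ux[1],ux[0]]); o=np.array([545.0,-45.4])-85*ux
X=P.reshape(-1,3); X=X[(X[:,2]>103)&(X[:,2]<111)]; F=np.c_[(X[:,:2]-o)@ux+35,(X[:,:2]-o)@uy]
F=F[(F[:,1]<-36)&(F[:,1]>-80)&(abs(F[:,0])<30)]; m=np.median(F,0)
v=cv2.fitLine(F.astype(np.float32),cv2.DIST_HUBER,0,.01,.01).ravel()
print(len(F),m,np.degrees(np.arctan2(m[1],m[0])),np.degrees(np.arctan2(v[1],v[0])))
s=env.state();print(s['time_s'],s['force'],s['torque'],s['ee_pos'])
```

```text
738 [  6.85364828 -55.74825215] -82.99126879772568 -85.08939
20.675 [-1.26284624 -8.06814522  4.81497958] [-1.16996843  0.27018017 -0.16285251] [ 573.30969187 -161.02633781   99.74681912]
```

>>> arm_command:
  motion:
    - {"offset": [0, 0, 0], "spin": 0}
    - {"offset": [0, 0, 0], "spin": 0}
    - {"offset": [0, 0, 0], "spin": 0}
    - {"offset": [0, 0, 0], "spin": 0}

```text
time_s: 21.18
ee_pos: [573.3, -161.0, 99.8]
ee_rot: [179.9, 0.1, 66.5]
force: [-0.2, -7.1, 5.2]
gripper_width: 43.5
gripper_force: 26.6
```

The blade points −85.1°, which is fully closed. The leg is on its mark, the pose is stable and the cover is seated. Handing in.

```bash
python3 -c "
from workcell import env
print(env.job_done())"
```

```text
the job is handed in; nothing more can be done
None
```

I handed the job in at about 21 s: the cover is seated level on the ring, the leg is within about 0.1 mm of its mark, the lever measures fully closed (−85°), and the gripper is still holding the knob.

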